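# Swap the blanking plug of an air coupler for the test gauge

### The arm

A 7-joint arm with a two-finger parallel gripper is mounted at the origin on the work surface. World frame = base frame: x ahead of the robot, y to its left, z up, the work surface at z = 0. Lengths are in m, angles in rad, forces in N, time in s.
With the tool pointing down it reaches from about 0.4 to 0.85 m from the base axis. Payload 4.5 kg.
Tool frame: the origin (TCP) lies at the very end of the fingers, on their centre line; the grasp point (between the pads) lies 19 mm behind it; z points along the fingers, y is the line along which they close (so a half turn about z gives the same grasp; the last joint's range is limited). The gripper opens to 88 mm and grips with 3 to 60 N. Pads are 18 mm wide; open, the fingers measure 123 mm over their backs; the gripper's body (75 mm by 187 mm) begins 45 mm behind the grasp point.
Start: joints at [1.301, 0.689, -0.195, 1.565, 0.157, 0.902, -0.215], TCP at [0.187, -0.596, 0.239] pointing down, gripper open.
Joint ranges: [-3.01, 3.01], [-0.46, 2.08], [-1.47, 1.51], [0.13, 2.56], [-1, 4.14], [0.04, 2.09], [-2.66, 2.66]. Speed limits (rad/s): [2.57, 2.57, 3.14, 3.14, 3.14, 3.14, 3.14].

### API

Orientations are given as a rotation vector (axis times angle).
In Python, from plant import robot gives the robot as it stands.
- The arm moves only by the tool inch_along, called as a command line: name --argument value ..., lists and objects as JSON in quotes. Schema: {"type":"object","properties":{"ticks":{"type":"array","items":{"type":"object","properties":{"d":{"type":"array","items":{"type":"number"},"minItems":3,"maxItems":3},"rot":{"type":"array","items":{"type":"number"},"minItems":3,"maxItems":3},"finger_gap":{"type":"number"}},"additionalProperties":false,"required":["finger_gap"]},"minItems":1,"maxItems":10},"clamp_n":{"type":"number"},"only":{"type":"string"},"quiet":{"type":"boolean"},"lines":{"type":"string"}},"required":["ticks"],"additionalProperties":false}. ticks is a list of rows, 1 to 10 of them, each an object with the fields d (a list: dx, dy, dz in shares of the most that a row can go, 1 being 50 mm), rot (a list: a rotation vector rx, ry, rz in a scale on which 1.0 is 45 degrees), finger_gap (the finger opening in m); a field left out counts as zero (the opening has to be given); each row shifts and turns the commanded pose from where the row before left it, along the tool's axes as they then stand; what a row does not reach is not made up. A row lasts 1/10 s, in which the tool goes at most 0.05 m and 0.15 rad, less where a joint would pass 70% of its speed; a pose out of reach is approached as far as the arm can. The fingers move at their own pace and stop on an object; clamp_n is the grip in N (left out, the last holds). Time passes only in rows, so rows that do not move let the fingers close. The tool returns the time, the measured TCP pose, the force, the opening and the grip force at its end. only (a regular expression) keeps the lines of the reply that match it, lines (a string "A,B") keeps lines A to B, and quiet returns only ok. Input that does not fit is refused with a message, and nothing moves.
- robot.state(): the state, without advancing time (a new reading comes with each control period).
- robot.capture(name): name is "scene" or "top"; returns the picture (480x640x3 uint8, red, green, blue); there is no depth.
- robot.camera_info(name): a dict with "fx", "fy", "cx", "cy" (pixels), "R" (3x3) and "t" (3): a world point X has camera coordinates R X + t. Camera axes: x right, y down, z forward; pixel columns grow to the right and rows downward; lengths in m; the calibration is good to about 2 mm. A picture is of the moment at which its call begins. camera_info takes no time and is no camera call.
- robot.hand_in(): hands the job in; it is judged then, once.
The state is a dict: "t": time; "q": joint angles; "qvel": joint speeds; "joint_efforts": joint torques, N m; "tcp_pos": TCP position; "tool_rot": TCP orientation; "contact_force": force on the tool from outside, world axes, zero at the start; "moment": the same for the moment, N m; "grip_width": finger opening in m; "grasp_force": force on a finger pad.
Only numpy, scipy, OpenCV 4.12 (cv2) and the standard library are available. Lean on these libraries where they do the work, as an engineer would, in place of code of your own. Each camera call takes 0.05 s, during which the arm holds its last target. There are 200 camera calls.

### The job

Fit the pressure gauge to the air header on the bench: pull the coupler's sleeve all the way back until the blanking plug pops free, lay that plug in the steel tray, then take the gauge from the wooden rack, push it straight into the coupler, turn it gently under light pressure until its lugs drop into the notches, and press it home until the sleeve springs forward by itself and locks it. Push with feeling rather than ramming it, keep the gauge upright, let go of everything at the end, and leave the relief valve and the other things on the bench alone.

Things in the scene. Friction and masses are not known exactly. Their poses are not given: they have to be found in the camera images.
- header: Fixed compressed-air header: base plate 90 x 170 mm, aluminium block 55 x 130 mm (x, y), top 51 mm high; at its -y end a brass valve with a flat lever (58 mm high) and a pipe bending down at y = -139 mm; a low brass cap on top at y = -38 mm. The coupler stands upright on it at y = +30 mm. Origin: centre of the underside, z up.
- mouth (a point): Centre of the coupler's mouth, on its vertical axis, 109 mm above the bench. Bore 23.5 mm wide, chamfer 1.2 mm; rim 31 mm across. Three coding notches in the rim, 120 degrees apart, 7 mm wide, 8.5 mm deep, pass a plug's lugs; where they point differs each time and is not measured: feel for them. Six balls 13 mm down grip a groove. A spring piston lifts plugs with 6 N (out) to 11 N (in).
- sleeve (a joint): Coupler sleeve: 0 = forward (up, sprung there), grows as it is pulled back (down), stop at 0.010 m; spring 6 N at 0, 11 N at the stop. Past about 0.008 the balls free the plug, which pops up 12 mm; let go then, the sleeve stays back near 0.0067. It springs to 0 by itself once a plug is pushed in until its groove meets the balls; the plug is then locked.
- sleeve_bead (a point): On the coupler's axis, level with the top face of the steel sleeve's rear bead; moves with the sleeve. Above it the knurled sleeve, 44 mm in diameter, 18 mm tall (top 1 mm below the mouth when forward); below it the bead, 50 mm in diameter, 5.7 mm tall: fingertips around the knurl can push the sleeve back on the bead's 3 mm shoulder. Below it only a slimmer hexagon.
- blank: Loose steel blanking plug, 41 mm long, about 140 g; starts locked in the coupler. Origin: centre of the nose tip, z along the plug to its head. Nose 22 mm in diameter, 7 mm long, 1.6 mm chamfer; ball groove 9.5 mm long; 22 mm collar up to the stop face 25.6 mm above the tip. Locked: origin about 23 mm below the mouth; popped free: about 10.5 mm below it.
- blank_head (a point): Middle of the blanking plug's knurled round head (28 mm in diameter, 15.4 mm tall), 33.3 mm above its nose tip: held here.
- gauge: Loose pressure gauge, about 0.28 kg, 109 mm long, upright in one of the rack's holes. Origin: centre of its nose tip, z up. Nose 22 mm in diameter, 7 mm long, 1.6 mm chamfer; ball groove 9.5 mm long; 22 mm collar up to the stop face 25.6 mm above the tip; there a 40 mm flange, resting on the rack. Locked: origin 22.5 to 25.6 mm below the mouth.
- gauge_lugs (a point): On the gauge's axis, level with the undersides of its three coding lugs, 18.6 mm above the nose tip: lugs 120 degrees apart (one towards +x), 5.5 mm wide, 7 mm tall, out to 27 mm diameter. Unless they meet the notches they land on the coupler's rim here, 7 mm before home. Keep the push under 25 N; over 50 N of contact force would spoil the coupler.
- gauge_case (a point): Centre of the gauge's round black case, 77.5 mm above the nose tip; axes as the gauge's. The case lies with its axis level along x: 63 mm in diameter, 32 mm thick between two flat faces (grip across these, along x), white dial facing -x. Below it a 16 mm brass stem and a 24 mm hexagon.
- rack: Plywood rack block 75 x 200 mm, 35 mm high, fixed to the bench. Two upright through holes of 30 mm diameter at y = -55 and +55 mm. Origin: centre of its underside, y along its length.
- tray: Open steel parts tray on the bench, fixed: 130 x 180 mm (x, y), 28 mm high, walls and floor 3 mm. Origin: centre of its underside.
- relief_valve: Bystander: brass relief valve (slim cylinder 25 mm in diameter, 94 mm long) with the same plug, standing in the rack's other hole. Origin: nose tip.
- spray_can: Bystander: loose steel spray can, 65 mm in diameter, 190 mm tall; origin at its underside.
- glass: Bystander: loose drinking glass, 70 mm in diameter, 90 mm tall; origin at its underside.
- weldment: Bystander: loose small aluminium bracket, a 42 mm ring on a 70 x 50 mm plate, 52 mm tall; origin at its underside.
Things that resemble listed ones, but are neither listed nor needed, are in the scene too. Leave any green or pink look-alike of the gauge alone.

How it is judged:
On the way, in this order (a step that is already met when the one before it is completed fails the run):
1. the sleeve is pulled right back and the blanking plug has popped free (value of joint sleeve above 0.0055 m and z of blank in the frame of mouth above -0.015 m), for 0.2 s.
2. the blanking plug lies in the tray (x of blank in the frame of tray between -0.064 and 0.064 m and y of blank in the frame of tray between -0.089 and 0.089 m and z of blank in the frame of tray below 0.045 m), for 0.2 s.
3. the gauge is seated in the coupler and the sleeve has sprung forward over it (value of joint sleeve below 0.0015 m and z of gauge in the frame of mouth below -0.0205 m and horizontal distance between gauge and mouth below 0.002 m and angle between the z axis of gauge and the z axis of header, either way round below 0.07 rad), for 0.2 s.
At the end, for the whole second after the job is handed in: The gauge is locked in the coupler: nose tip at least 20.5 mm below the mouth and within 2 mm of its axis, upright within 4 degrees, sleeve forward within 1.5 mm; the blanking plug lies inside the tray; all at rest and let go (all of step 2 and all of step 3 and velocity of joint sleeve below 0.01 m/s and linear speed of gauge below 0.02 m/s and linear speed of blank below 0.03 m/s); the robot touches nothing.
It fails at once if the gauge or its plug is pressed on the coupler with more than 50 N (contact force between gauge and header above 50 N).
It fails at once if the gauge is tipped by more than 30 degrees (angle between gauge's own z axis and vertical above 0.52 rad).
It fails at once if the relief valve, spray can, glass or welded bracket is moved by more than 30 mm (distance of any of relief_valve, spray_can, glass, weldment from where it was at the start of the episode above 0.03 m).
It also fails if it takes over 72 s, if anything falls off the work surface, if the arm or the gripper's body presses on something with over 40 N, if the wrist force passes 120 N, or if a joint passes its speed limit or range.

## Working session

There is one attempt and no reset: what is moved stays moved. The work goes in short steps, Python scripts to look and compute and a tool call to move; the robot and the scene stay as the last step left them, time stands still between calls to the robot, and variables do not carry over. Pictures are saved under pics/ and viewed, at most 10 in all, crops included, and the job is handed in when it is done.

```bash
ls; mkdir -p pics
```

Run:
```python
from plant import robot
import cv2
s=robot.state();print({k:(v if isinstance(v,(int,float)) else [round(float(x),4) for x in v]) for k,v in s.items()})
for n in("scene","top"):
    im=robot.capture(n);cv2.imwrite(f"pics/{n}0.png",im[:,:,::-1]);c=robot.camera_info(n);print(n,c)
```

```text
pics
{'t': 0.0, 'q': [1.3008, 0.69, -0.1945, 1.5664, 0.1573, 0.9025, -0.2151], 'qvel': [-0.0002, 0.0001, -0.0, -0.0001, -0.0021, -0.0009, -0.0001], 'joint_efforts': [-0.0004, -52.7569, -1.2666, -15.3433, -0.0525, 0.0065, 0.0002], 'tcp_pos': [0.1867, -0.5958, 0.2379], 'tool_rot': [-3.1036, -0.4752, 0.0006], 'contact_force': [-0.7487, -0.0417, 0.7182], 'moment': [0.0011, -0.0143, -0.0018], 'grasp_force': 0.0, 'grip_width': 0.08800293542376195}
scene {'fx': 438.93435104317103, 'fy': 438.93435104317103, 'cx': 324.3808210074375, 'cy': 247.3234038923785, 'R': array([[ 0.26174919,  0.9651093 , -0.00716973],
       [ 0.7656284 , -0.2121591 , -0.60729043],
       [-0.58762277,  0.15346843, -0.79444756]]), 't': array([-0.09668858, -0.38008036,  1.35791229])}
top {'fx': 508.8648737009201, 'fy': 508.8648737009201, 'cx': 323.7685110498153, 'cy': 245.45851711513504, 'R': array([[ 1.53507569e-02, -9.99881983e-01, -6.11676368e-04],
       [-9.92916546e-01, -1.51717304e-02, -1.17841211e-01],
       [ 1.17818023e-01,  2.41629537e-03, -9.93032263e-01]]), 't': array([-0.06871568,  0.58009341,  1.11007759])}
```

View pics/scene0.png

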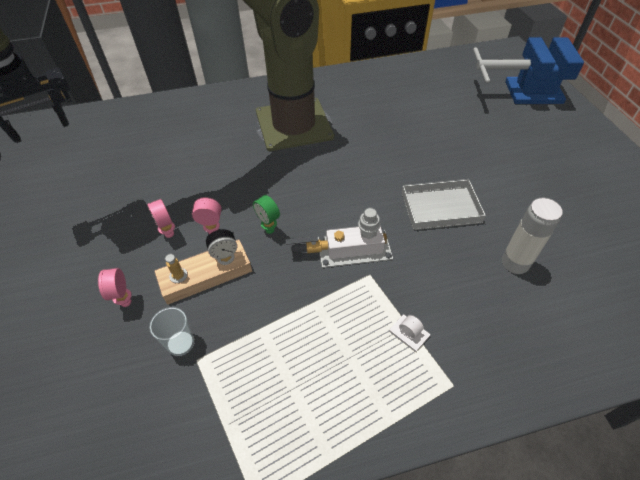

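View pics/top0.png

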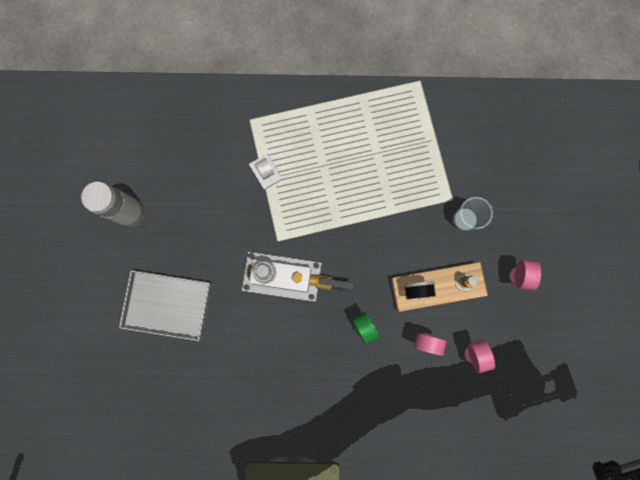

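The scene view shows the coupler at (369,222), gauge dial at (222,246), relief valve at (174,266) and tray at (443,204). In the top view the coupler is at (263,268), gauge at (420,290), tray centre at (165,305). I'll enlarge these for precise pixels.

Run:
```python
import cv2,numpy as np
t=cv2.imread('pics/top0.png');s=cv2.imread('pics/scene0.png')
def c(im,x,y,w=100,h=75,k=4):
    o=cv2.resize(im[y:y+h,x:x+w],None,fx=k,fy=k,interpolation=cv2.INTER_CUBIC)
    for i in range(0,w,10):
        cv2.line(o,(i*k,0),(i*k,6 if i%50 else 14),(0,255,255),1)
    for i in range(0,h,10): cv2.line(o,(0,i*k),(6,i*k),(0,255,255),1)
    cv2.putText(o,f"{x},{y}",(10,290),0,.5,(0,255,255),1)
    return o
a=np.vstack([np.hstack([c(t,235,235),c(t,385,250)]),np.hstack([c(s,310,200),c(s,155,225)])])
cv2.imwrite('pics/crop1.png',a)
```

```text
(no output)
```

View pics/crop1.png

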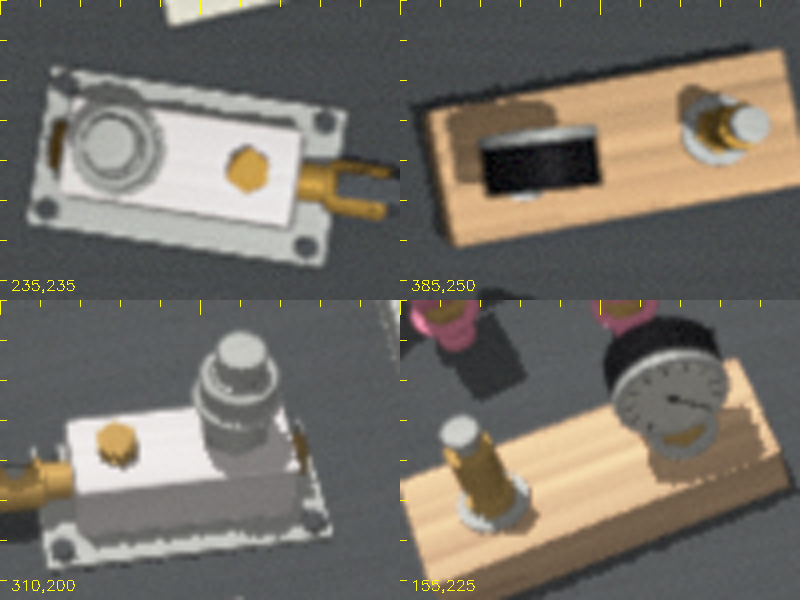

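In the crop, the blank head top is at crop (108,143) in the top view and (243,51) in the scene view. The gauge's black case spans 405–436 × 281–299 in the top view and 206–237 × 229–259 in the scene view. The dial faces world +x. Next I fit the poses.

Create h.py:
```python
from plant import robot
import numpy as np
from scipy.optimize import least_squares
from scipy.spatial.transform import Rotation as Ro
C={n:robot.camera_info(n) for n in("scene","top")}
def proj(n,X):
    c=C[n];p=np.atleast_2d(X)@c["R"].T+c["t"]
    return np.c_[c["fx"]*p[:,0]/p[:,2]+c["cx"],c["fy"]*p[:,1]/p[:,2]+c["cy"]]
def atz(n,uv,z):
    c=C[n];d=c["R"].T@np.array([(uv[0]-c["cx"])/c["fx"],(uv[1]-c["cy"])/c["fy"],1]);o=-c["R"].T@c["t"]
    return o+d*(z-o[2])/d[2]
def tri(a,b):
    f=lambda X:np.r_[proj("top",X)[0]-a,proj("scene",X)[0]-b]
    r=least_squares(f,[.5,0,.1]);return r.x,r.fun
def rz(p,l): 
    l=np.atleast_2d(l).astype(float);c,s=np.cos(p[2]),np.sin(p[2])
    return np.c_[p[0]+c*l[:,0]-s*l[:,1],p[1]+s*l[:,0]+c*l[:,1],l[:,2]]
def go(pos,yaw=None):
    "delta in tool axes; yaw = world direction of tool y (mod pi), tool pointing down"
    s=robot.state();R=Ro.from_rotvec(s["tool_rot"]);M=R.as_matrix()
    y=np.arctan2(M[1,1],M[0,1])
    print("t",round(s["t"],2),"tcp",np.round(s["tcp_pos"],4),"yaw",round(y,3),"tilt",np.round(M[:,2],3),"q7",round(s["q"][6],3),"F",np.round(s["contact_force"],1))
    yaw=y if yaw is None else yaw
    dw=(yaw-y+np.pi/2)%np.pi-np.pi/2
    yy=y+dw;Y=np.array([np.cos(yy),np.sin(yy),0]);Z=np.array([0,0,-1.]);T=np.c_[np.cross(Y,Z),Y,Z]
    print(" d_tool(now)",np.round(M.T@(np.array(pos)-s["tcp_pos"]),4)," rot",np.round((R.inv()*Ro.from_matrix(T)).as_rotvec(),4))
```

Run:
```python
from h import *
k=lambda x,y,ox,oy,qx=0,qy=0:np.array([ox+(x-qx+.5)/4-.5,oy+(y-qy+.5)/4-.5])
ht=k(108,143,235,235);hs=k(243,351,310,200,0,300)
print("head",tri(ht,hs))
T=lambda x,y:k(x,y,235,235); S=lambda x,y:k(x,y,310,200,0,300)
# header fit: block top corners(z .051), blank head top
L=[("top",(-.0275,-.065,.051),T(290,226)),("top",(.0275,-.065,.051),T(303,130)),("top",(-.0275,.065,.051),T(62,190)),
("top",(0,.03,.127),ht),("scene",(0,.03,.127),hs),("scene",(-.0275,-.065,.051),S(68,422)),("scene",(.0275,-.065,.051),S(80,492)),("scene",(.0275,.065,.051),S(305,470))]
f=lambda p:np.concatenate([proj(n,rz(p,l))[0]-u for n,l,u in L])
r=least_squares(f,[.5,.1,0],loss='soft_l1');print("header",r.x,np.round(f(r.x).reshape(-1,2),1).tolist());print("mouth",rz(r.x,[0,.03,.109]))
# gauge
a=np.linspace(0,2*np.pi,60)
case=np.vstack([np.c_[x+0*a,.0315*np.cos(a),.0315*np.sin(a)] for x in(-.016,.016)])
G=lambda x,y:k(x,y,385,250,400,0); H=lambda x,y:k(x,y,155,225,400,300)
bt=np.r_[G(481,125),G(603,196)];bs=np.r_[H(603,316),H(728,437)]
def g(p):
    P=rz(p,case)+[0,0,p[3]];o=[]
    for n,b in(("top",bt),("scene",bs)):
        q=proj(n,P);o+=list(np.r_[q.min(0),q.max(0)]-b)
    e=proj("top",rz(p,[[.016,-.0315,p[3]],[.016,.0315,p[3]]]));d=e[1]-e[0]
    return np.r_[o,20*(d[1]/d[0]+11/115)]
for y0 in(.1,-.1,):
    r=least_squares(g,[.5,-.2,y0,.087]);print("gauge",r.x,np.round(r.fun,1))
# rack top corners z .035
for n,u in(("top",G(427,112)),("top",G(783,50)),("top",G(455,246)),("scene",H(738,360)),("scene",H(780,460))):print("rack",n,atz(n,u,.035))
print("relief top",tri(G(750,125),H(462,432)))
tc=[atz("top",u,.028) for u in((131,270),(210,280),(200,340),(121,327))];print("tray",np.round(tc,3).tolist(),np.mean(tc,0))
print("tray scene",atz("scene",(443,204),.015),"can",atz("top",(137,215),0))
go([0.5,0,.2])
```

```text
head (array([0.51639031, 0.06614891, 0.12834635]), array([ 0.21510072,  0.06431658,  0.2388784 , -0.02149592]))
header [ 0.51270343  0.0365655  -0.13355579] [[-0.3, 0.4], [0.2, -0.3], [-1.8, 0.6], [0.2, -0.0], [0.3, 0.5], [-0.4, -0.2], [-0.2, 0.8], [-0.4, 0.1]]
mouth [[0.5166982  0.06629834 0.109     ]]
gauge [ 0.48304358 -0.26532973  0.09214383  0.08798941] [-0.6  0.1  0.5 -0.  -0.4  0.1  0.3 -0.   0.4]
gauge [ 0.48304358 -0.26532973  0.09214383  0.08798941] [-0.6  0.1  0.5 -0.  -0.4  0.1  0.3 -0.   0.4]
rack top [ 0.51105383 -0.21171304  0.035     ]
rack top [ 0.54878584 -0.41089153  0.035     ]
rack top [ 0.43717164 -0.22718079  0.035     ]
rack scene [ 0.43746646 -0.22714204  0.035     ]
rack scene [ 0.51582581 -0.214868    0.035     ]
relief top (array([ 0.50298646, -0.37197132,  0.10251559]), array([-0.04853483, -0.00202286, -0.04796516, -0.00040057]))
tray [[0.52, 0.373, 0.028], [0.5, 0.194, 0.028], [0.367, 0.211, 0.028], [0.393, 0.387, 0.028]] [0.44480569 0.29130499 0.028     ]
tray scene [0.44469766 0.29613952 0.015     ] can [0.65005896 0.37718397 0.        ]
t 0.1 tcp [ 0.1868 -0.5959  0.238 ] yaw -1.267 tilt [-0.001  0.001 -1.   ] q7 -0.215 F [-0.9  0.3  0.9]
 d_tool(now) [ 0.4772 -0.4748  0.0387]  rot [-0.0016  0.0001  0.    ]
```

Units first: shifts go in shares of 50 mm and turns go in shares of 45 degrees. So -0.0333 m is -0.666, 0.032 m is 0.64.

inch_along --ticks '[{"d": [0.64, -0.666, 0], "finger_gap": 0.088}, {"d": [0.64, -0.666, 0], "finger_gap": 0.088}, {"d": [0.64, -0.666, 0], "finger_gap": 0.088}, {"d": [0.64, -0.666, 0], "finger_gap": 0.088}, {"d": [0.64, -0.666, 0], "finger_gap": 0.088}, {"d": [0.64, -0.666, 0], "finger_gap": 0.088}, {"d": [0.64, -0.666, 0], "finger_gap": 0.088}, {"d": [0.64, -0.666, 0], "finger_gap": 0.088}, {"d": [0.64, -0.666, 0], "finger_gap": 0.088}, {"d": [0.64, -0.666, 0], "finger_gap": 0.088}]'

```text
t: 1.1
tcp_pos: [0.3931, -0.1812, 0.2387]
tool_rot: [3.105, 0.475, -0.0]
contact_force: [1.2, -0.6, 0.3]
grip_width: 0.0879
grasp_force: 0.0
```

inch_along --ticks '[{"d": [0.64, -0.666, 0], "finger_gap": 0.088}, {"d": [0.64, -0.666, 0], "finger_gap": 0.088}, {"d": [0.64, -0.666, 0], "finger_gap": 0.088}, {"d": [0.64, -0.666, 0], "finger_gap": 0.088}, {"d": [0.64, -0.666, 0], "finger_gap": 0.088}, {"finger_gap": 0.088}, {"finger_gap": 0.088}, {"finger_gap": 0.088}]'

```text
t: 1.9
tcp_pos: [0.4947, 0.0222, 0.2384]
tool_rot: [3.105, 0.472, -0.003]
contact_force: [0.1, -1.1, -0.1]
grip_width: 0.088
grasp_force: 0.0
```

```bash
python3 -c "
from h import *
go([.5165,.0662,.12])"
```

```text
t 1.9 tcp [0.4947 0.0222 0.2384] yaw -1.269 tilt [-0.002 -0.001 -1.   ] q7 -1.509 F [ 0.1 -1.1 -0.1]
 d_tool(now) [ 0.0342 -0.0356  0.1183]  rot [ 0.0008  0.0019 -0.    ]
```

In the tool's units: 0.045 m is 0.9, -0.0356 m is -0.712.

inch_along --ticks '[{"d": [0.684, -0.712, 0], "finger_gap": 0.088}, {"d": [0, 0, 0.9], "finger_gap": 0.088}, {"d": [0, 0, 0.9], "finger_gap": 0.088}, {"d": [0, 0, 0.6], "finger_gap": 0.088}, {"d": [0, 0, 0.44], "finger_gap": 0.088}, {"finger_gap": 0.088}, {"finger_gap": 0.06}]' --clamp_n 12

```text
t: 2.6
tcp_pos: [0.5174, 0.0665, 0.0971]
tool_rot: [3.105, 0.472, -0.001]
contact_force: [-0.6, 0.5, 0.1]
grip_width: 0.0822
grasp_force: 0.0
```

```bash
python3 -c "
from h import *
go([.5165,.0662,.093])"
```

```text
t 2.6 tcp [0.5174 0.0665 0.0971] yaw -1.269 tilt [-0.    -0.001 -1.   ] q7 -1.624 F [-0.6  0.5  0.1]
 d_tool(now) [-0.001  -0.      0.0041]  rot [ 0.0007  0.0007 -0.    ]
```

In the tool's units: 0.0035 m is 0.07, -0.001 m is -0.02.

inch_along --ticks '[{"d": [-0.02, 0, 0.07], "finger_gap": 0.06}, {"finger_gap": 0.04}, {"finger_gap": 0.04}, {"finger_gap": 0.04}, {"finger_gap": 0.04}, {"finger_gap": 0.04}]' --clamp_n 12

```text
t: 3.2
tcp_pos: [0.5178, 0.0651, 0.0937]
tool_rot: [3.103, 0.471, 0.003]
contact_force: [1.3, -6.4, 1.2]
grip_width: 0.0435
grasp_force: 12.0
```

```bash
python3 -c "
from h import *
go([.5165,.0662,.093])"
```

```text
t 3.2 tcp [0.5178 0.0651 0.0937] yaw -1.269 tilt [ 0.002 -0.003 -1.   ] q7 -1.625 F [ 1.3 -6.4  1.2]
 d_tool(now) [-0.0009 -0.0014  0.0007]  rot [ 0.0034 -0.0012  0.    ]
```

In the tool's units: 0.002 m is 0.04, 0.0015 m is 0.03.

inch_along --ticks '[{"d": [0, 0.03, 0.04], "finger_gap": 0.04}, {"d": [0, 0, 0.04], "finger_gap": 0.04}, {"d": [0, 0, 0.04], "finger_gap": 0.04}, {"d": [0, 0, 0.04], "finger_gap": 0.04}, {"finger_gap": 0.04}]' --clamp_n 12

```text
t: 3.7
tcp_pos: [0.5178, 0.0651, 0.0859]
tool_rot: [3.104, 0.473, 0.002]
contact_force: [0.4, -3.3, 5.0]
grip_width: 0.0434
grasp_force: 12.0
```

```bash
python3 -c "
from h import *
go([.5165,.0662,.082])"
```

```text
t 3.7 tcp [0.5178 0.0651 0.0859] yaw -1.268 tilt [ 0.002 -0.001 -1.   ] q7 -1.625 F [ 0.4 -3.3  5. ]
 d_tool(now) [-0.001  -0.0014  0.0039]  rot [ 0.0018 -0.0012  0.    ]
```

In the tool's units: 0.002 m is 0.04, 0.0012 m is 0.024.

inch_along --ticks '[{"d": [0, 0.024, 0.04], "finger_gap": 0.04}, {"d": [0, 0, 0.04], "finger_gap": 0.04}, {"d": [0, 0, 0.04], "finger_gap": 0.04}, {"d": [0, 0, 0.02], "finger_gap": 0.04}, {"finger_gap": 0.04}]' --clamp_n 12

```text
t: 4.2
tcp_pos: [0.5184, 0.0653, 0.0805]
tool_rot: [3.105, 0.475, 0.005]
contact_force: [-2.3, -0.6, 20.7]
grip_width: 0.0436
grasp_force: 15.6
```

```bash
python3 -c "
from h import *
go([.5165,.0662,.080])"
```

```text
t 4.2 tcp [0.5184 0.0653 0.0805] yaw -1.267 tilt [ 0.003  0.    -1.   ] q7 -1.624 F [-2.3 -0.6 20.7]
 d_tool(now) [-0.0016 -0.0015  0.0005]  rot [ 0.0008 -0.0031  0.    ]
```

In the tool's units: -0.02 m is -0.4, 0.0005 m is 0.01.

inch_along --ticks '[{"d": [0, 0, 0.01], "finger_gap": 0.04}, {"finger_gap": 0.04}, {"finger_gap": 0.04}, {"finger_gap": 0.07}, {"finger_gap": 0.07}, {"finger_gap": 0.07}, {"d": [0, 0, -0.4], "finger_gap": 0.07}, {"d": [0, 0, -0.4], "finger_gap": 0.07}, {"finger_gap": 0.07}]' --clamp_n 12

```text
t: 5.1
tcp_pos: [0.5186, 0.0655, 0.1192]
tool_rot: [-3.105, -0.475, -0.005]
contact_force: [0.9, 1.2, -1.4]
grip_width: 0.0698
grasp_force: 0.0
```

Run:
```python
from h import *
import cv2
go([.5165,.0655,.118])
im=robot.capture("scene")[150:270,290:450,::-1];cv2.imwrite("pics/s1.png",cv2.resize(im,None,fx=5,fy=5,interpolation=2))
```

```text
t 5.1 tcp [0.5186 0.0655 0.1192] yaw -1.267 tilt [ 0.003  0.001 -1.   ] q7 -1.616 F [ 0.9  1.2 -1.4]
 d_tool(now) [-0.002  -0.0006  0.0012]  rot [ 0.0002 -0.0035  0.    ]
```

View pics/s1.png

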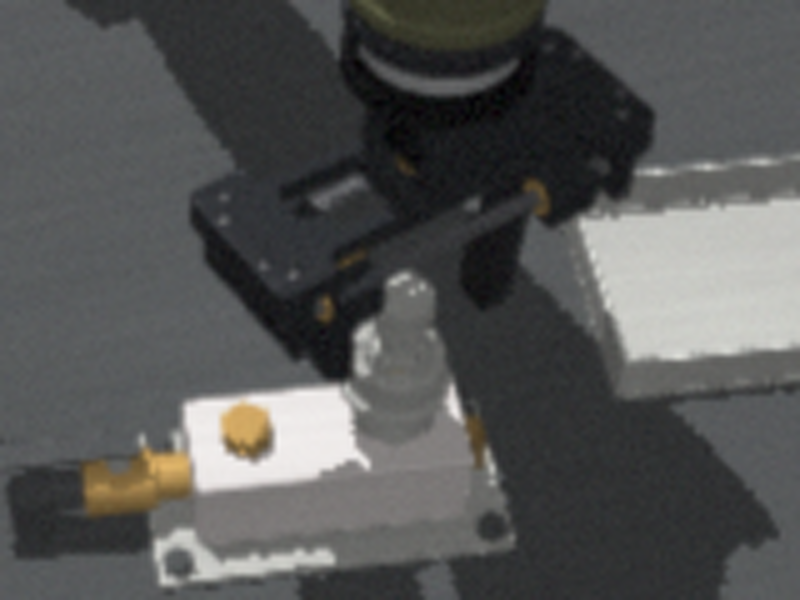

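The blank's head is now at crop (410,285), about 6 px higher than before. It has popped and the sleeve has stayed back. I'll grip the head and lift.

In the tool's units: -0.002 m is -0.04, -0.0005 m is -0.01.

inch_along --ticks '[{"d": [-0.04, -0.01, 0.04], "finger_gap": 0.05}, {"finger_gap": 0.02}, {"finger_gap": 0.02}, {"finger_gap": 0.02}, {"finger_gap": 0.02}, {"finger_gap": 0.02}, {"finger_gap": 0.02}]' --clamp_n 20

```text
t: 5.85
tcp_pos: [0.5153, 0.065, 0.1156]
tool_rot: [3.105, 0.476, -0.0]
contact_force: [0.3, -0.8, -0.4]
grip_width: 0.0259
grasp_force: 20.0
```

inch_along --ticks '[{"d": [0, 0, -0.12], "finger_gap": 0.02}, {"d": [0, 0, -0.2], "finger_gap": 0.02}, {"d": [0, 0, -0.4], "finger_gap": 0.02}, {"d": [0, 0, -0.4], "finger_gap": 0.02}, {"finger_gap": 0.02}]' --clamp_n 20

```text
t: 6.35
tcp_pos: [0.5172, 0.0653, 0.1744]
tool_rot: [-3.105, -0.475, -0.009]
contact_force: [0.2, 0.6, -1.4]
grip_width: 0.0258
grasp_force: 20.0
```

```bash
python3 -c "
from h import *
go([.445,.295,.16])"
```

```text
t 6.35 tcp [0.5172 0.0653 0.1744] yaw -1.267 tilt [ 0.006  0.001 -1.   ] q7 -1.601 F [ 0.2  0.6 -1.4]
 d_tool(now) [-0.0003 -0.2408  0.0143]  rot [ 0.0007 -0.0058  0.    ]
```

In the tool's units: -0.048 m is -0.96, 0.045 m is 0.9.

inch_along --ticks '[{"d": [0, -0.96, 0], "finger_gap": 0.02}, {"d": [0, -0.96, 0], "finger_gap": 0.02}, {"d": [0, -0.96, 0], "finger_gap": 0.02}, {"d": [0, -0.96, 0], "finger_gap": 0.02}, {"d": [0, -0.96, 0], "finger_gap": 0.02}, {"d": [0, 0, 0.9], "finger_gap": 0.02}, {"d": [0, 0, 0.9], "finger_gap": 0.02}, {"d": [0, 0, 0.8], "finger_gap": 0.02}, {"d": [0, 0, 0.28], "finger_gap": 0.02}, {"finger_gap": 0.02}]' --clamp_n 20

```text
t: 7.35
tcp_pos: [0.4424, 0.2932, 0.026]
tool_rot: [3.103, 0.475, -0.006]
contact_force: [0.2, -0.7, -1.0]
grip_width: 0.0261
grasp_force: 20.0
```

```bash
python3 -c "
from h import *
go([.445,.295,.022])"
```

```text
t 7.35 tcp [0.4424 0.2932 0.026 ] yaw -1.267 tilt [-0.003 -0.003 -1.   ] q7 -2.003 F [ 0.2 -0.7 -1. ]
 d_tool(now) [ 0.0031 -0.001   0.004 ]  rot [ 0.0015  0.0039 -0.    ]
```

In the tool's units: -0.05 m is -1, -0.02 m is -0.4.

inch_along --ticks '[{"d": [0, 0, 0.06], "finger_gap": 0.02}, {"d": [0, 0, 0.04], "finger_gap": 0.02}, {"finger_gap": 0.02}, {"finger_gap": 0.03}, {"finger_gap": 0.045}, {"finger_gap": 0.06}, {"d": [0, 0, -0.4], "finger_gap": 0.06}, {"d": [0, 0, -1], "finger_gap": 0.07}, {"d": [0, 0, -1], "finger_gap": 0.088}, {"d": [0, 0, -1], "finger_gap": 0.088}]' --clamp_n 20

```text
t: 8.35
tcp_pos: [0.4432, 0.2937, 0.1946]
tool_rot: [3.105, 0.476, -0.001]
contact_force: [0.8, 1.8, -0.4]
grip_width: 0.0761
grasp_force: 0.0
```

Run:
```python
from h import *
import cv2
go([.483,-.2653,.16],.092)
im=robot.capture("scene")[130:280,300:500,::-1];cv2.imwrite("pics/s2.png",cv2.resize(im,None,fx=4,fy=4,interpolation=2))
```

```text
t 8.35 tcp [0.4432 0.2937 0.1946] yaw -1.267 tilt [-0. -0. -1.] q7 -1.984 F [ 0.8  1.8 -0.4]
 d_tool(now) [-0.1293  0.5453  0.0348]  rot [-1.0000e-04  6.0000e-04 -1.3589e+00]
```

View pics/s2.png

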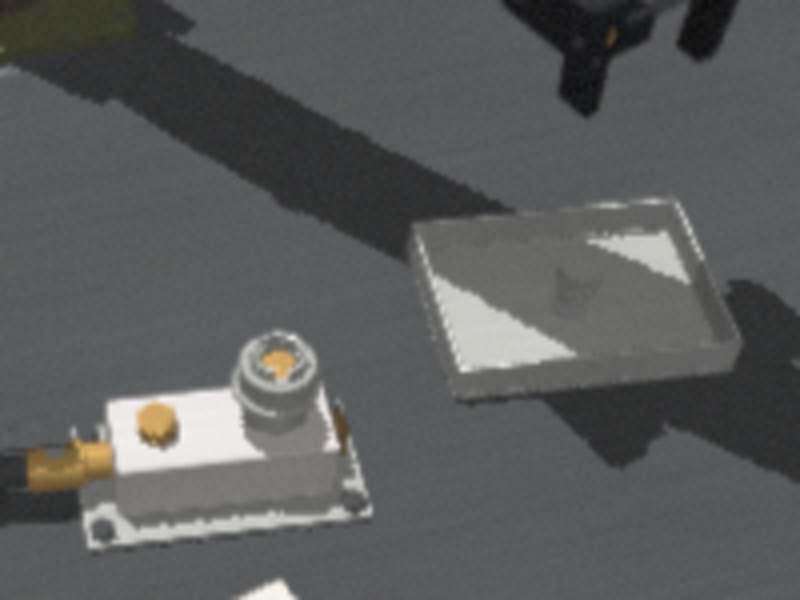

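The blank lies in the tray at crop (575,285), and the coupler's mouth is open at (278,358). On to the gauge.

In the tool's units: 0.0454 m is 0.908, -0.0108 m is -0.216.

inch_along --ticks '[{"d": [-0.216, 0.908, 0], "finger_gap": 0.088}, {"d": [-0.216, 0.908, 0], "finger_gap": 0.088}, {"d": [-0.216, 0.908, 0], "finger_gap": 0.088}, {"d": [-0.216, 0.908, 0], "finger_gap": 0.088}, {"d": [-0.216, 0.908, 0], "finger_gap": 0.088}, {"d": [-0.216, 0.908, 0], "finger_gap": 0.088}, {"d": [-0.216, 0.908, 0], "finger_gap": 0.088}, {"d": [-0.216, 0.908, 0], "finger_gap": 0.088}, {"d": [-0.216, 0.908, 0], "finger_gap": 0.088}, {"d": [-0.216, 0.908, 0], "finger_gap": 0.088}]'

```text
t: 9.4
tcp_pos: [0.4761, -0.1734, 0.1927]
tool_rot: [3.105, 0.475, 0.0]
contact_force: [1.0, 0.3, -0.2]
grip_width: 0.0882
grasp_force: 0.0
```

inch_along --ticks '[{"d": [-0.216, 0.908, 0], "rot": [0, 0, -0.1732], "finger_gap": 0.088}, {"rot": [0, 0, -0.1732], "finger_gap": 0.088}, {"rot": [0, 0, -0.1732], "finger_gap": 0.088}, {"rot": [0, 0, -0.1732], "finger_gap": 0.088}, {"rot": [0, 0, -0.1732], "finger_gap": 0.088}, {"rot": [0, 0, -0.1732], "finger_gap": 0.088}, {"rot": [0, 0, -0.1732], "finger_gap": 0.088}, {"rot": [0, 0, -0.1732], "finger_gap": 0.088}, {"rot": [0, 0, -0.1732], "finger_gap": 0.088}, {"rot": [0, 0, -0.1732], "finger_gap": 0.088}]'

```text
t: 10.4
tcp_pos: [0.4794, -0.2181, 0.1926]
tool_rot: [2.109, 2.328, -0.0]
contact_force: [-0.7, -0.5, 0.1]
grip_width: 0.088
grasp_force: 0.0
```

Run:
```python
from h import *
go([.483,-.2653,.16],.092)
print("mouth scene",atz("scene",(300+278/4-.4,130+358/4-.4),.109))
```

```text
t 10.4 tcp [ 0.4794 -0.2181  0.1926] yaw 0.098 tilt [-0. -0. -1.] q7 -0.102 F [-0.7 -0.5  0.1]
 d_tool(now) [-0.0473 -0.001   0.0326]  rot [-0.0001  0.0002  0.0064]
mouth scene [0.51846945 0.06345088 0.109     ]
```

In the tool's units: -0.0473 m is -0.946, 0.045 m is 0.9, 0.006 rad / 0.7854 = 0.0076.

inch_along --ticks '[{"d": [-0.946, -0.02, 0], "rot": [0, 0, 0.0076], "finger_gap": 0.07}, {"d": [0, 0, 0.6], "finger_gap": 0.07}, {"d": [0, 0, 0.9], "finger_gap": 0.07}, {"d": [0, 0, 0.6], "finger_gap": 0.07}, {"d": [0, 0, 0.32], "finger_gap": 0.07}, {"finger_gap": 0.07}, {"finger_gap": 0.045}]'

```text
t: 11.1
tcp_pos: [0.4832, -0.2651, 0.072]
tool_rot: [2.122, 2.316, 0.0]
contact_force: [0.5, -0.3, 0.3]
grip_width: 0.0641
grasp_force: 0.0
```

Run:
```python
from h import *
go([.483,-.2653,.07],.092)
```

```text
t 11.1 tcp [ 0.4832 -0.2651  0.072 ] yaw 0.087 tilt [ 0.  0. -1.] q7 -0.164 F [ 0.5 -0.3  0.3]
 d_tool(now) [-0.0002 -0.0002  0.002 ]  rot [ 0.0002  0.     -0.0048]
```

In the tool's units: 0.001 m is 0.02.

inch_along --ticks '[{"d": [0, 0, 0.02], "finger_gap": 0.02}, {"finger_gap": 0.02}, {"finger_gap": 0.02}, {"finger_gap": 0.02}, {"finger_gap": 0.02}, {"finger_gap": 0.02}]' --clamp_n 30

```text
t: 11.7
tcp_pos: [0.4823, -0.2655, 0.0712]
tool_rot: [-2.123, -2.315, 0.002]
contact_force: [-3.9, -0.3, 5.7]
grip_width: 0.0317
grasp_force: 29.8
```

inch_along --ticks '[{"d": [0, 0, -0.2], "finger_gap": 0.02}, {"d": [0, 0, -0.6], "finger_gap": 0.02}, {"d": [0, 0, -0.8], "finger_gap": 0.02}, {"d": [0, 0, -0.6], "finger_gap": 0.02}, {"d": [0, 0, -0.4], "finger_gap": 0.02}, {"finger_gap": 0.02}]' --clamp_n 30

```text
t: 12.3
tcp_pos: [0.4849, -0.2655, 0.2035]
tool_rot: [2.119, 2.312, 0.004]
contact_force: [1.2, -0.3, -3.7]
grip_width: 0.0319
grasp_force: 29.8
```

Run:
```python
from h import *
go([.517,.0655,.20])
```

```text
t 12.3 tcp [ 0.4849 -0.2655  0.2035] yaw 0.087 tilt [ 0.006 -0.002 -1.   ] q7 -0.01 F [ 1.2 -0.3 -3.7]
 d_tool(now) [0.327  0.0607 0.0031]  rot [ 0.0056  0.0024 -0.    ]
```

In the tool's units: 0.041 m is 0.82, 0.04 m is 0.8, 0.003 rad / 0.7854 = 0.0038.

inch_along --ticks '[{"d": [0.82, 0.152, 0], "finger_gap": 0.02}, {"d": [0.82, 0.152, 0], "finger_gap": 0.02}, {"d": [0.82, 0.152, 0], "finger_gap": 0.02}, {"d": [0.82, 0.152, 0], "finger_gap": 0.02}, {"d": [0.82, 0.152, 0], "finger_gap": 0.02}, {"d": [0.82, 0.152, 0], "finger_gap": 0.02}, {"d": [0.82, 0.152, 0], "finger_gap": 0.02}, {"d": [0.8, 0.152, 0], "finger_gap": 0.02}, {"d": [0, 0, 0.3], "rot": [0.0038, 0.0013, 0], "finger_gap": 0.02}, {"finger_gap": 0.02}]'

```text
t: 13.3
tcp_pos: [0.5133, 0.0666, 0.1834]
tool_rot: [-2.115, -2.315, 0.009]
contact_force: [0.0, -1.7, -3.9]
grip_width: 0.0324
grasp_force: 29.8
```

Run:
```python
from h import *
import cv2
go([.517,.0655,.16])
im=robot.capture("scene")[150:270,290:450,::-1];cv2.imwrite("pics/s3.png",cv2.resize(im,None,fx=5,fy=5,interpolation=2))
```

```text
t 13.3 tcp [0.5133 0.0666 0.1834] yaw 0.09 tilt [-0.008 -0.    -1.   ] q7 -0.646 F [ 0.  -1.7 -3.9]
 d_tool(now) [-0.0015  0.0038  0.0234]  rot [-0.008  -0.0004 -0.    ]
```

View pics/s3.png

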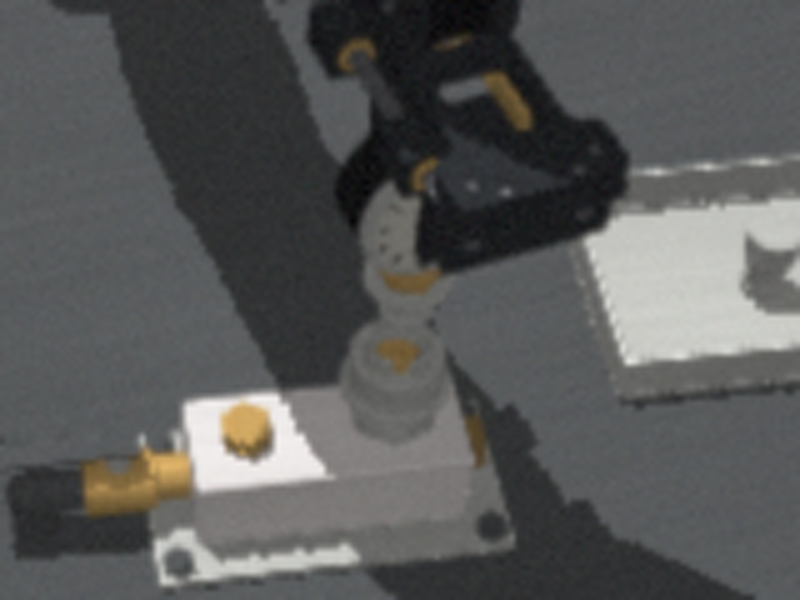

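Run:
```python
from h import *
for z in (.09,.109,.1472,.15): print(z,(proj("scene",[.517,.0655,z])[0]-[290,150])*5+2)
print(atz("scene",np.array([398,352])/5+[289.6,149.6],.107),atz("scene",np.array([407,293])/5+[289.6,149.6],.1485))
```

```text
0.09 [397.65777693 371.87518547]
0.109 [400.80689752 344.16826357]
0.1472 [407.4420323  285.79032729]
0.15 [407.9451407  281.36382633]
[0.51943165 0.06351488 0.107     ] [0.52203458 0.06347308 0.1485    ]
```

In the tool's units: 0.009 m is 0.18, -0.0015 m is -0.03, -0.008 rad / 0.7854 = -0.0102.

inch_along --ticks '[{"d": [-0.03, 0.072, 0], "rot": [-0.0102, 0, 0], "finger_gap": 0.02}, {"d": [0, 0, 0.18], "finger_gap": 0.02}, {"finger_gap": 0.02}]'

```text
t: 13.65
tcp_pos: [0.5184, 0.0632, 0.1758]
tool_rot: [2.123, 2.312, 0.004]
contact_force: [-0.1, 1.0, -3.1]
grip_width: 0.0316
grasp_force: 29.8
```

Run:
```python
from h import *
go([.517,.0655,.165])
```

```text
t 13.65 tcp [0.5184 0.0632 0.1758] yaw 0.085 tilt [ 0.003  0.    -1.   ] q7 -0.658 F [-0.1  1.  -3.1]
 d_tool(now) [ 0.0024 -0.0012  0.0108]  rot [ 0.0033 -0.0001  0.    ]
```

In the tool's units: 0.001 m is 0.02.

inch_along --ticks '[{"d": [0.02, 0, 0], "finger_gap": 0.02}, {"finger_gap": 0.02}]'

```text
t: 13.85
tcp_pos: [0.5189, 0.0657, 0.1769]
tool_rot: [2.121, 2.314, 0.008]
contact_force: [-0.6, 0.6, -3.1]
grip_width: 0.032
grasp_force: 29.8
```

inch_along --ticks '[{"finger_gap": 0.02}]'

```text
t: 13.95
tcp_pos: [0.5189, 0.0657, 0.1769]
tool_rot: [2.121, 2.314, 0.007]
contact_force: [0.3, 0.6, -3.7]
grip_width: 0.0316
grasp_force: 29.8
```

Run:
```python
from h import *
go([.517,.0655,.165])
```

```text
t 13.95 tcp [0.5189 0.0657 0.1769] yaw 0.087 tilt [ 0.005  0.002 -1.   ] q7 -0.659 F [ 0.3  0.6 -3.7]
 d_tool(now) [-0.     -0.002   0.0119]  rot [ 0.0055 -0.001   0.    ]
```

In the tool's units: 0.003 m is 0.06, -0.001 m is -0.02, -0.001 rad / 0.7854 = -0.0013.

inch_along --ticks '[{"d": [0, -0.02, 0.06], "rot": [0.0064, -0.0013, 0], "finger_gap": 0.02}, {"d": [0, 0, 0.06], "finger_gap": 0.02}, {"d": [0, 0, 0.04], "finger_gap": 0.02}, {"finger_gap": 0.02}, {"finger_gap": 0.02}]'

```text
t: 14.45
tcp_pos: [0.5169, 0.0652, 0.1684]
tool_rot: [-2.122, -2.315, 0.003]
contact_force: [-2.6, -0.7, -2.4]
grip_width: 0.0319
grasp_force: 29.8
```

Run:
```python
from h import *
go([.518,.0655,.165])
```

```text
t 14.45 tcp [0.5169 0.0652 0.1684] yaw 0.087 tilt [-0.002 -0.001 -1.   ] q7 -0.667 F [-2.6 -0.7 -2.4]
 d_tool(now) [0.0002 0.0011 0.0034]  rot [-0.002   0.0008  0.    ]
```

In the tool's units: 0.003 m is 0.06, -0.0005 m is -0.01.

inch_along --ticks '[{"d": [0, -0.01, 0.06], "finger_gap": 0.02}, {"d": [0, 0, 0.04], "finger_gap": 0.02}, {"d": [0, 0, 0.04], "finger_gap": 0.02}, {"finger_gap": 0.02}]'

```text
t: 14.85
tcp_pos: [0.5163, 0.0651, 0.1609]
tool_rot: [-2.122, -2.315, 0.004]
contact_force: [-4.1, -1.7, -5.5]
grip_width: 0.0319
grasp_force: 29.8
```

Run:
```python
from h import *
go([.518,.0655,.155])
```

```text
t 14.85 tcp [0.5163 0.0651 0.1609] yaw 0.087 tilt [-0.003 -0.001 -1.   ] q7 -0.677 F [-4.1 -1.7 -5.5]
 d_tool(now) [0.0003 0.0018 0.0059]  rot [-0.0026  0.0007  0.    ]
```

In the tool's units: 0.002 m is 0.04, -0.0015 m is -0.03.

inch_along --ticks '[{"d": [0, -0.03, 0.04], "finger_gap": 0.02}, {"d": [-0.01, 0, 0.04], "finger_gap": 0.02}, {"d": [0, 0, 0.04], "finger_gap": 0.02}, {"finger_gap": 0.02}]'

```text
t: 15.25
tcp_pos: [0.5158, 0.0651, 0.156]
tool_rot: [2.122, 2.316, 0.0]
contact_force: [-3.9, -1.1, 0.4]
grip_width: 0.0319
grasp_force: 29.8
```

Run:
```python
from h import *
go([.5155,.065,.152])
```

```text
t 15.25 tcp [0.5158 0.0651 0.156 ] yaw 0.087 tilt [ 0.  0. -1.] q7 -0.686 F [-3.9 -1.1  0.4]
 d_tool(now) [-0.0001 -0.0003  0.004 ]  rot [ 0.0003 -0.      0.    ]
```

In the tool's units: 0.0015 m is 0.03, -0.001 m is -0.02.

inch_along --ticks '[{"d": [0, -0.02, 0.03], "finger_gap": 0.02}, {"d": [0, 0, 0.03], "finger_gap": 0.02}, {"d": [0, 0, 0.02], "finger_gap": 0.02}, {"finger_gap": 0.02}, {"finger_gap": 0.02}]'

```text
t: 15.75
tcp_pos: [0.5156, 0.0651, 0.1521]
tool_rot: [2.122, 2.315, 0.002]
contact_force: [-3.7, -1.5, 4.8]
grip_width: 0.0317
grasp_force: 29.8
```

Run:
```python
from h import *
go([.5155,.065,.152])
```

```text
t 15.75 tcp [0.5156 0.0651 0.1521] yaw 0.087 tilt [ 0.002  0.    -1.   ] q7 -0.692 F [-3.7 -1.5  4.8]
 d_tool(now) [-0.0001 -0.0001  0.0001]  rot [ 0.0017 -0.0003  0.    ]
```

In the tool's units: -0.001 m is -0.02.

inch_along --ticks '[{"d": [0, -0.02, 0.02], "finger_gap": 0.02}, {"d": [0, 0, 0.02], "finger_gap": 0.02}, {"finger_gap": 0.02}, {"finger_gap": 0.02}]'

```text
t: 16.15
tcp_pos: [0.5155, 0.0652, 0.1514]
tool_rot: [2.121, 2.314, 0.005]
contact_force: [-5.0, -1.3, 16.0]
grip_width: 0.0318
grasp_force: 29.8
```

Run:
```python
from h import *
go([.515,.065,.152])
```

```text
t 16.15 tcp [0.5155 0.0652 0.1514] yaw 0.087 tilt [ 0.004  0.    -1.   ] q7 -0.696 F [-5.  -1.3 16. ]
 d_tool(now) [-0.0001 -0.0005 -0.0006]  rot [ 0.0042 -0.      0.    ]
```

In the tool's units: -0.0005 m is -0.01, -0.06 rad / 0.7854 = -0.0764.

inch_along --ticks '[{"d": [0, -0.01, 0], "rot": [0.0051, 0, -0.0764], "finger_gap": 0.02}, {"rot": [0, 0, -0.0764], "finger_gap": 0.02}, {"rot": [0, 0, -0.0764], "finger_gap": 0.02}, {"rot": [0, 0, -0.0764], "finger_gap": 0.02}, {"rot": [0, 0, -0.0764], "finger_gap": 0.02}, {"rot": [0, 0, -0.0764], "finger_gap": 0.02}]'

```text
t: 16.75
tcp_pos: [0.5153, 0.0651, 0.1514]
tool_rot: [1.671, 2.659, 0.001]
contact_force: [-3.0, -2.0, 14.6]
grip_width: 0.0319
grasp_force: 29.8
```

Run:
```python
from h import *
go([.515,.065,.152]);print(robot.state()["moment"])
```

```text
t 16.75 tcp [0.5153 0.0651 0.1514] yaw 0.449 tilt [ 0.001  0.    -1.   ] q7 -0.424 F [-3.  -2.  14.6]
 d_tool(now) [ 0.0001 -0.0003 -0.0006]  rot [ 0.0006  0.0002 -0.    ]
[-0.5478239   0.88356187 -0.13501874]
```

In the tool's units: -0.06 rad / 0.7854 = -0.0764.

inch_along --ticks '[{"rot": [0, 0, -0.0764], "finger_gap": 0.02}, {"rot": [0, 0, -0.0764], "finger_gap": 0.02}, {"rot": [0, 0, -0.0764], "finger_gap": 0.02}, {"rot": [0, 0, -0.0764], "finger_gap": 0.02}, {"rot": [0, 0, -0.0764], "finger_gap": 0.02}, {"rot": [0, 0, -0.0764], "finger_gap": 0.02}]'

```text
t: 17.35
tcp_pos: [0.515, 0.065, 0.1504]
tool_rot: [-1.168, -2.916, -0.0]
contact_force: [-1.6, -1.6, 4.4]
grip_width: 0.0317
grasp_force: 29.8
```

Run:
```python
from h import *
go([.515,.065,.152]);print(robot.state()["moment"])
```

```text
t 17.35 tcp [0.515  0.065  0.1504] yaw 0.809 tilt [-0.001  0.    -1.   ] q7 -0.145 F [-1.6 -1.6  4.4]
 d_tool(now) [ 0.      0.     -0.0016]  rot [-0.0001 -0.0008 -0.    ]
[-0.37034554  0.37418825  0.00171211]
```

The force fell and the gauge sank, so the lugs have found the notches. Now I press it home.

In the tool's units: 0.001 m is 0.02.

inch_along --ticks '[{"d": [0, 0, 0.02], "finger_gap": 0.02}, {"d": [0, 0, 0.02], "finger_gap": 0.02}, {"finger_gap": 0.02}]'

```text
t: 17.65
tcp_pos: [0.5149, 0.065, 0.1479]
tool_rot: [-1.171, -2.914, -0.0]
contact_force: [0.4, -1.2, 1.6]
grip_width: 0.0318
grasp_force: 29.8
```

Run:
```python
from h import *
go([.515,.065,.152]);print(robot.state()["moment"])
```

```text
t 17.65 tcp [0.5149 0.065  0.1479] yaw 0.806 tilt [-0.001  0.001 -1.   ] q7 -0.151 F [ 0.4 -1.2  1.6]
 d_tool(now) [-0.0001  0.0001 -0.0041]  rot [-0.0003 -0.0013 -0.    ]
[-0.26521618 -0.21635302 -0.05832079]
```

In the tool's units: 0.001 m is 0.02.

inch_along --ticks '[{"d": [0, 0, 0.02], "finger_gap": 0.02}, {"d": [0, 0, 0.02], "finger_gap": 0.02}, {"finger_gap": 0.02}]'

```text
t: 17.95
tcp_pos: [0.5149, 0.0651, 0.1462]
tool_rot: [-1.171, -2.914, 0.0]
contact_force: [0.7, -0.7, 5.6]
grip_width: 0.0317
grasp_force: 29.8
```

Run:
```python
from h import *
go([.515,.065,.1445])
```

```text
t 17.95 tcp [0.5149 0.0651 0.1462] yaw 0.807 tilt [-0.001  0.    -1.   ] q7 -0.154 F [ 0.7 -0.7  5.6]
 d_tool(now) [-0.0001  0.      0.0017]  rot [-0.0004 -0.0009 -0.    ]
```

In the tool's units: 0.001 m is 0.02.

inch_along --ticks '[{"d": [0, 0, 0.02], "finger_gap": 0.02}, {"d": [0, 0, 0.02], "finger_gap": 0.02}, {"finger_gap": 0.02}]'

```text
t: 18.25
tcp_pos: [0.5149, 0.0651, 0.145]
tool_rot: [-1.171, -2.915, 0.001]
contact_force: [-1.5, -1.6, 12.1]
grip_width: 0.0317
grasp_force: 29.8
```

Run:
```python
from h import *
import cv2
go([.515,.065,.1445])
im=robot.capture("scene")[150:270,290:450,::-1];cv2.imwrite("pics/s4.png",cv2.resize(im,None,fx=5,fy=5,interpolation=2))
```

```text
t 18.25 tcp [0.5149 0.0651 0.145 ] yaw 0.807 tilt [-0. -0. -1.] q7 -0.157 F [-1.5 -1.6 12.1]
 d_tool(now) [-0.0001  0.      0.0005]  rot [-0.0004 -0.     -0.    ]
```

View pics/s4.png

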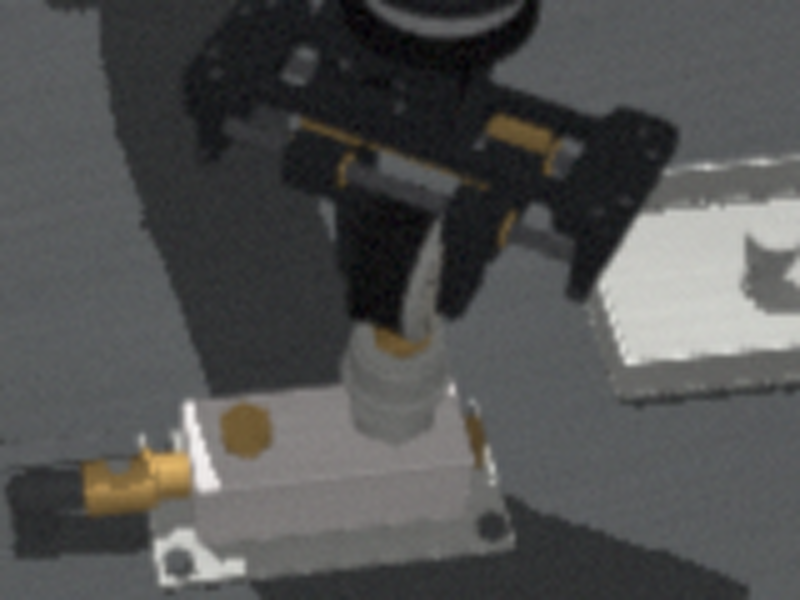

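The flange sits on the sleeve top, around crop (400,340). I'll press slightly more, then tug lightly to test the lock.

Units first: shifts go in shares of 50 mm and turns go in shares of 45 degrees. So 0.0007 m is 0.014.

inch_along --ticks '[{"d": [0, 0, 0.014], "finger_gap": 0.02}, {"finger_gap": 0.02}, {"finger_gap": 0.02}]'

```text
t: 18.6
tcp_pos: [0.5149, 0.0651, 0.145]
tool_rot: [1.171, 2.915, -0.001]
contact_force: [-2.1, -2.8, 18.5]
grip_width: 0.0317
grasp_force: 29.8
```

inch_along --ticks '[{"d": [0, 0, -0.04], "finger_gap": 0.02}, {"d": [0, 0, -0.04], "finger_gap": 0.02}, {"finger_gap": 0.02}]'

```text
t: 18.9
tcp_pos: [0.5148, 0.0651, 0.1476]
tool_rot: [-1.171, -2.914, -0.0]
contact_force: [1.4, -1.7, 5.4]
grip_width: 0.0321
grasp_force: 29.8
```

inch_along --ticks '[{"d": [0, 0, -0.02], "finger_gap": 0.02}, {"d": [0, 0, -0.02], "finger_gap": 0.02}, {"finger_gap": 0.02}]'

```text
t: 19.2
tcp_pos: [0.5143, 0.065, 0.1486]
tool_rot: [-1.17, -2.913, 0.001]
contact_force: [5.0, 0.6, -6.4]
grip_width: 0.0317
grasp_force: 29.8
```

The tug is held, so it is locked. I'll release and retreat.

inch_along --ticks '[{"d": [0, 0, 0.02], "finger_gap": 0.02}, {"d": [0, 0, 0.01], "finger_gap": 0.035}, {"finger_gap": 0.06}, {"finger_gap": 0.08}, {"finger_gap": 0.085}, {"d": [0, 0, -0.6], "finger_gap": 0.085}, {"d": [0, 0, -0.8], "finger_gap": 0.085}, {"d": [0, 0, -0.8], "finger_gap": 0.085}, {"d": [0, 0, -0.4], "finger_gap": 0.085}, {"finger_gap": 0.085}]'

```text
t: 20.2
tcp_pos: [0.5151, 0.0656, 0.2803]
tool_rot: [1.171, 2.914, 0.002]
contact_force: [0.6, 0.8, -0.3]
grip_width: 0.085
grasp_force: 0.0
```

inch_along --ticks '[{"d": [-0.8, 0, 0], "finger_gap": 0.085}, {"d": [-0.8, 0, 0], "finger_gap": 0.085}, {"d": [-0.8, 0, 0], "finger_gap": 0.085}, {"d": [-0.6, 0, 0], "finger_gap": 0.085}, {"finger_gap": 0.085}, {"finger_gap": 0.085}]'

```text
t: 20.8
tcp_pos: [0.6213, -0.0391, 0.2754]
tool_rot: [-1.169, -2.909, 0.004]
contact_force: [-0.1, -0.3, 0.4]
grip_width: 0.0854
grasp_force: 0.0
```

Run:
```python
from h import *
import cv2
print(robot.state()["tcp_pos"])
a=robot.capture("scene")[150:270,290:450,::-1];b=robot.capture("top")[225:345,110:310,::-1]
k=lambda i:cv2.resize(i,None,fx=4,fy=4,interpolation=2)[:, :640]
o=np.zeros((600,800,3),np.uint8);o[:300,:400]=cv2.resize(a,(400,300));o[:300,400:]=cv2.resize(b[:, :160],(400,300))
o[300:,:400]=cv2.resize(robot.capture("scene")[165:225,340:420,::-1],(400,300));o[300:,400:]=cv2.resize(b[:,80:],(400,300))[:300]
o[300:,:400]=cv2.resize(robot.capture("scene")[190:250,330:410,::-1],(400,300),interpolation=2)
cv2.imwrite("pics/s5.png",o)
```

```text
[ 0.62131992 -0.03905269  0.27541751]
```

View pics/s5.png

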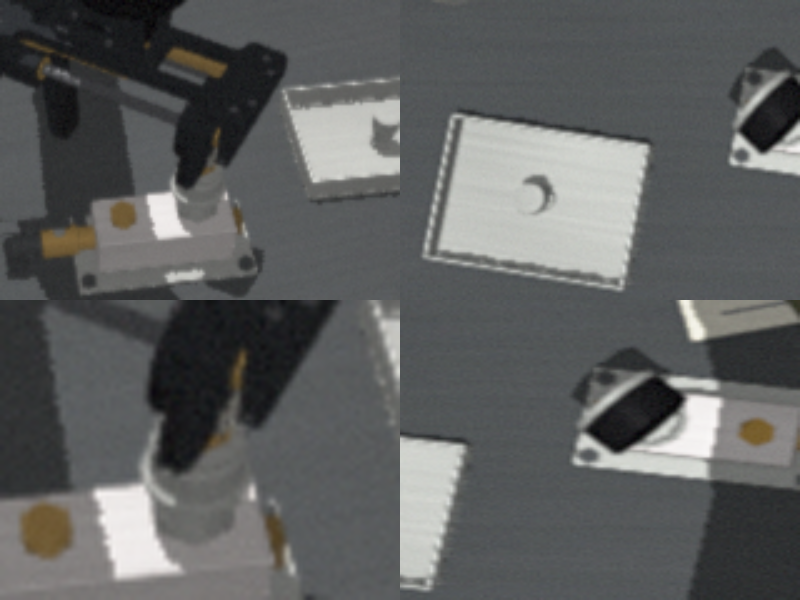

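In the tool's units: -0.043 m is -0.86, -0.013 m is -0.26.

inch_along --ticks '[{"d": [-0.26, -0.86, 0], "finger_gap": 0.085}, {"d": [-0.26, -0.86, 0], "finger_gap": 0.085}, {"d": [-0.26, -0.86, 0], "finger_gap": 0.085}, {"d": [-0.26, -0.86, 0], "finger_gap": 0.085}, {"d": [-0.26, -0.86, 0], "finger_gap": 0.085}, {"finger_gap": 0.085}, {"finger_gap": 0.085}]'

```text
t: 21.7
tcp_pos: [0.5198, -0.2397, 0.2778]
tool_rot: [-1.172, -2.911, 0.003]
contact_force: [0.1, 0.7, 0.9]
grip_width: 0.0854
grasp_force: 0.0
```

Run:
```python
from h import *
import cv2
a=robot.capture("scene")[165:255,310:430,::-1]
cv2.imwrite("pics/s6.png",cv2.resize(a,None,fx=6,fy=6,interpolation=2))
```

```text
(no output)
```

View pics/s6.png

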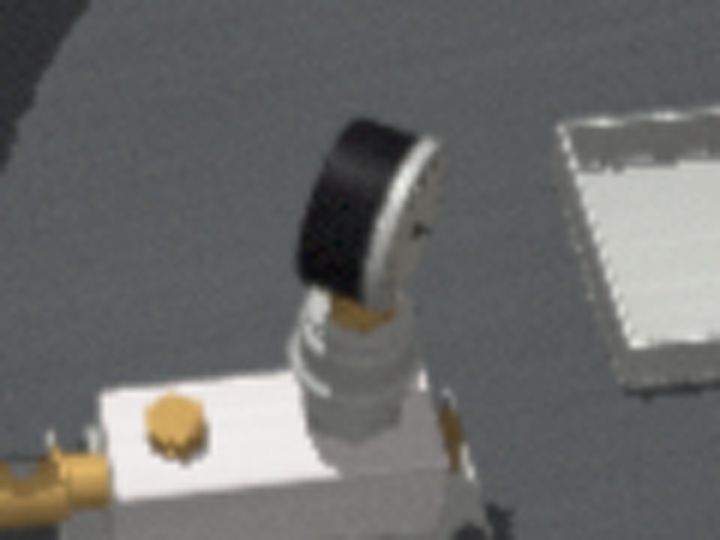

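Run:
```python
from h import *
a=np.linspace(0,2*np.pi,200)
for n,s in(("fwd",0),("back",.0067)):
  for z in(.090,.0843):
    q=(proj("scene",np.c_[.5165+.025*np.cos(a),.0658+.025*np.sin(a),0*a+z-s])-[310,165])*6+2.5
    i=q[:,0].argmin();print(n,z,"left",q[i].round(0),"bottom",q[q[:,1].argmax()].round(0))
```

```text
fwd 0.09 left [291. 353.] bottom [360. 407.]
fwd 0.0843 left [290. 362.] bottom [359. 416.]
back 0.09 left [290. 364.] bottom [359. 418.]
back 0.0843 left [289. 374.] bottom [358. 427.]
```

The clear view shows the gauge upright. The bead's left edge at crop (290,350–362) matches the forward sleeve position (353–362), not the back one (364–374). I'm handing it in.

```bash
python3 -c "
from plant import robot
print(robot.hand_in())"
```

```text
the job is handed in; nothing more can be done
None
```

The gauge is in the coupler and held against a light upward tug, the sleeve looks forward in the last picture, the blanking plug lies in the tray, and the job was handed in at about 22 s with the gripper clear; no verdict was returned.

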